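# Close a sprung pressing jig over a shell slab

### The arm

A 6-joint arm with a two-finger parallel gripper is mounted at the origin on the work surface. World frame = base frame: x ahead of the robot, y to its left, z up, the work surface at z = 0. Lengths are in m, angles in rad, forces in N, time in s.
With the tool pointing down it reaches from about 0.3 to 0.875 m from the base axis. Payload 6.4 kg.
Tool frame: the origin (TCP) lies on the centre line of the jaws, within the pads' length; the fingertips stand 25 mm ahead of it and the grasp point (between the pads) lies 6 mm ahead of it; z points along the fingers, x is the direction in which the jaws open and shut, and the axes are right-handed (so a half turn about z gives the same grasp; the last joint's range is limited). The gripper opens to 85 mm and grips with 20 to 120 N. Pads are 22 mm wide; open, the fingers measure 114 mm over their backs; the gripper's body (76 mm by 85 mm) begins 54 mm behind the grasp point. The pads swing forward as they close: fully open they stand 13 mm farther back than shut.
Start: joints at [-1.347, 0.181, 1.607, -0, 1.354, -0.206], TCP at [0.24, -0.523, 0.256] pointing down, gripper open.
Joint ranges: [-2.99, 2.99], [-0.89, 2.07], [0.3, 2.58], [-1.14, 4.28], [0, 2.63], [-3.12, 3.12]. Speed limits (rad/s): [2.57, 2.57, 3.01, 3.14, 3.14, 3.14].

### API

Orientations are given as a rotation vector (axis times angle).
In Python, from plant import r gives the robot as it stands.
- The arm moves only by the shell command python3 -m inch 'ROWS' [OPENING]. ROWS is JSON, a list of rows, each an object with "offset": the shift along the tool's x, y, z in cm, a list of three; "turn": the turn, a rotation vector about the tool's x, y, z in rad, a list of three. In form: [{"offset": [tx, ty, tz], "turn": [rx, ry, rz]}, ...]. A call has 1 to 8 rows; each row is the pose to reach, as a shift and turn from the pose measured when the call began, along the tool's axes at that moment; what a row does not reach only later rows make up. A row lasts 1/8 s, in which the tool goes at most 62.5 mm and 10.7 degrees, less where a joint would pass 70% of its speed; a pose out of reach is approached as far as the arm can. A call with a gripper value outside its range is refused whole. OPENING is the finger opening in cm, from 0 to 8.54, set as the call begins (- or left out, the last holds). The fingers move at their own pace and stop on an object; the grip force is fixed at half the most. Time passes only in rows, so rows that repeat a pose let the fingers close. It gives the time, the measured TCP pose, the force and the opening at its end, in the units of the state.
- r.get_state(): the state, without advancing time (a new reading comes with each control period).
- r.camera(name): name is "scene" or "top"; returns (picture, depth): 400x640x3 uint8, blue, green, red; 400x640 float32, m along the optical axis (not along the pixel's ray), 0 where there is no reading.
- r.camera_params(name): a dict with "fx", "fy", "cx", "cy" (pixels), "camera_from_world" (4x4, takes a point from world to camera coordinates). Camera axes: x right, y up, looking along -z (the intrinsics and any distortion apply to the point x, -y, -z); pixel columns grow to the right and rows downward; lengths in m; the calibration is good to about 2 mm. A picture is of the moment at which its call begins. camera_params takes no time and is no camera call.
- r.job_done(): hands the job in, once; it reports no verdict.
The state is a dict: "clock": time; "joint_pos": joint angles; "qd": joint speeds; "joint_torque": joint torques, N m; "position": TCP position; "orientation": TCP orientation; "contact_force": force on the tool from outside, world axes, zero at the start; "torque": the same for the moment, N m; "finger_gap": finger opening in m.
Only numpy, scipy, OpenCV 4.12 (cv2) and the standard library are available. Lean on these libraries where they do the work, as an engineer would, in place of code of your own. Each camera call takes 0.05 s, during which the arm holds its last target.

### The job

Close the little pressing jig: lay the cork separator squarely on the shell slab with the jig's pin standing through its hole and let go of it, then set the aluminium cover on top, square with the jig, feeling with the blind socket in its underside for the pin it hides until it drops on. Press the cover down until the sprung bed is fully down, and finish while still holding it pressed down: do not let go at the end. Leave the jar, the sanding block and the brush where they are.

Things in the scene. Friction and masses are not known exactly. Their poses are not given: they have to be found in the camera images.
- pin_tip (a point): Tip of the jig's upright steel locating pin, at the jig's centre, 62 mm above the bench. Pin 12 mm diameter, end bevelled over 1.5 mm. The jig is fixed: dark steel base plate 100 x 110 x 10 mm, aluminium pedestal 40 x 70 mm up to 26 mm, above it the sprung bed. z is up, y along the jig's long side, x across.
- bed_top (a point): Centre of the top of the white shell slab (44 x 72 x 4 mm) fixed on the jig's sprung aluminium bed (44 x 84 x 8 mm); on the pin's axis, axes as pin_tip, moves with the bed. With the bed up it is 48 mm above the bench, so the pin stands 14 mm above the slab.
- bed (a joint): Travel of the sprung bed in m: 0 = fully up, 0.007 = fully down on its stop. The spring pushes up with 8 N at the top and 15 N at the bottom; the weight of bed, separator and cover (about 5.4 N) does not move it, so fully down needs about 10 N more from above.
- separator_center (a point): Centre of the flat cork separator, 60 (x) x 84 (y) x 5 (z) mm, 40 g, with a round 26 mm hole in its middle. It lies on a fixed dark wooden stand 36 x 64 mm, 40 mm high, overhanging its long sides by about 12 mm, so it can be gripped across its 60 mm width. z is up. On the slab it overhangs the bed's long sides by 8 mm.
- cover_center (a point): Centre of the loose cover, 0.29-0.43 kg: aluminium block 60 (x) x 84 (y) x 24 mm, on it a dark wooden grip bar 16 (x) x 64 (y) x 26 mm; in all 50 mm high, this point 25 mm above the underside. Blind socket in the middle of the underside: 13.5 mm wide, 19 mm deep, mouth bevelled 1.5 mm. Height of this point: 87 mm standing on the pin's tip, 78 mm dropped on, 71 mm pressed fully down.
- jar_center (a point): Centre of a glass jar with a metal lid, 50 mm diameter, 60 mm high: leave alone.
- sanding_block_center (a point): Centre of a pale wooden sanding block 45 x 90 x 28 mm: leave alone.
- brush_grip (a point): Handle of a bench brush lying across the bench between the robot and the jig: leave alone.
Things that resemble listed ones, but are neither listed nor needed, are in the scene too. Several things look just like the part that bears pin_tip: the one meant starts farthest to the robot's left.

How it is judged:
By the outcome, as a careful person would: the job done as asked, in the order asked, and still so for the second after the job is handed in, while the arm keeps its last pose, push and grip.
It also fails if it takes over 61 s, if anything falls off the work surface, if the arm or the gripper's body presses on something with over 40 N, if the wrist force passes 120 N, or if a joint passes its speed limit or range.

## Working session

There is one attempt and no reset: what is moved stays moved. The work goes in short steps, Python scripts to look and compute and a shell command to move; the robot and the scene stay as the last step left them, time stands still between calls to the robot, and variables do not carry over. Pictures are saved under pics/ and viewed, and the job is handed in when it is done.

```bash
ls; mkdir -p pics; python3 - <<'E'
from plant import r
import cv2,numpy as np
s=r.get_state()
for k,v in s.items(): print(k,v)
for n in("scene","top"):
    im,d=r.camera(n); cv2.imwrite(f"pics/{n}0.png",im); np.savez(f"pics/{n}0.npz",im=im,d=d)
    p=r.camera_params(n); print(n,p)
E
```

```text
pics
clock 0.0
joint_pos [-1.34729607e+00  1.81539541e-01  1.60800926e+00  1.39671922e-05
  1.35380928e+00 -2.06305896e-01]
qd [6.40111887e-05 1.48009410e-04 1.14838483e-03 2.29501909e-03
 1.22965848e-04 1.03464913e-03]
joint_torque [ 2.00165632e-03 -4.44864178e+01 -3.51335871e+01 -1.89636671e-04
  9.02769214e-03  4.94787443e-06]
position [ 0.23950001 -0.52218411  0.25538436]
orientation [-2.64301743e+00  1.69594340e+00  1.96187888e-03]
contact_force [ 0.40311572  0.32503495 -0.41647747]
torque [ 0.01843212 -0.03447402  0.00803069]
finger_gap 0.08538487412798255
scene {'fx': 505.49976563069606, 'fy': 505.49976563069606, 'cx': 317.0323175149188, 'cy': 198.65376251002945, 'camera_from_world': array([[-0.42205134,  0.90656963, -0.00204331,  0.23456306],
       [-0.65636834, -0.30401447,  0.69047505,  0.30303714],
       [ 0.62534252,  0.29275709,  0.72335332, -1.54846037],
       [ 0.        ,  0.        ,  0.        ,  1.        ]])}
top {'fx': 399.03194537679127, 'fy': 399.03194537679127, 'cx': 320.37886323787865, 'cy': 198.1843298231204, 'camera_from_world': array([[ 0.0741777 , -0.99724013, -0.00313045, -0.03331867],
       [ 0.97186686,  0.07158598,  0.22438862, -0.5699244 ],
       [-0.22354524, -0.01968701,  0.97449471, -0.96794092],
       [ 0.        ,  0.        ,  0.        ,  1.        ]])}
```

View pics/scene0.png

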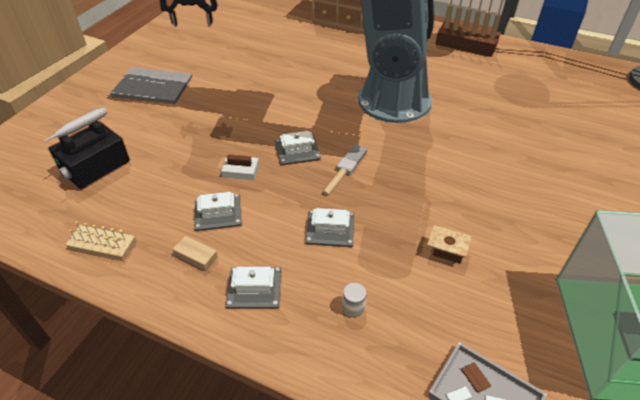

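View pics/top0.png

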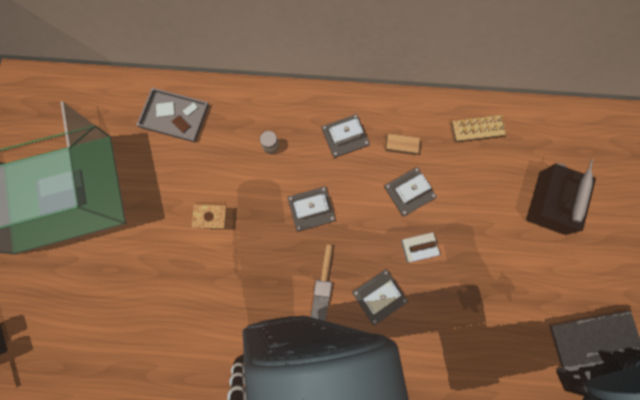

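The jig farthest to the robot's left (largest y) is at about (311,208) in top and (330,225) in scene. The separator is at (209,216) in top and (449,242) in scene, the cover at (421,247) in top and (240,167) in scene. The brush is at (323,280) in top. Next I'll measure these.

```bash
cat > h.py <<'E'
import numpy as np,cv2
from plant import r
def load(n,tag="0"):
    z=np.load(f"pics/{n}{tag}.npz"); return z["im"],z["d"]
def world(n,d):
    p=r.camera_params(n); v,u=np.mgrid[:400,:640]
    c=np.stack([(u-p["cx"])/p["fx"]*d,-(v-p["cy"])/p["fy"]*d,-d,np.ones_like(d)],-1)
    return (c@np.linalg.inv(p["camera_from_world"]).T)[...,:3]
def ray(n,u,v,z):
    p=r.camera_params(n);M=np.linalg.inv(p["camera_from_world"])
    o=M[:3,3];d=M[:3,:3]@np.array([(u-p["cx"])/p["fx"],-(v-p["cy"])/p["fy"],-1]);return o+d*(z-o[2])/d[2]
def two(a,b):
    "closest point of the rays scene pixel a, top pixel b"
    O=[];D=[]
    for n,(u,v) in(("scene",a),("top",b)):
        p0=ray(n,u,v,0);p1=ray(n,u,v,.1);O.append(p0);D.append((p1-p0)/np.linalg.norm(p1-p0))
    A=sum(np.eye(3)-np.outer(d,d) for d in D);y=sum((np.eye(3)-np.outer(d,d))@o for o,d in zip(O,D))
    x=np.linalg.solve(A,y);return x,[np.linalg.norm((np.eye(3)-np.outer(d,d))@(x-o))*1e3 for o,d in zip(O,D)]
def crop(n,im,u,v,h,tag):
    c=im[v-h:v+h,u-h:u+h];cv2.imwrite(f"pics/{tag}.png",cv2.resize(c,(480,480),interpolation=cv2.INTER_CUBIC))
E
python3 - <<'E'
from h import *
tiles=[]
for n,cs in(("scene",[(330,225),(449,242),(240,167)]),("top",[(311,208),(209,216),(421,247)])):
    im,d=load(n); W=world(n,d)
    row=[]
    for u,v in cs:
        row.append(cv2.resize(im[v-32:v+32,u-32:u+32],(260,260),interpolation=cv2.INTER_CUBIC))
        w=W[v-30:v+30,u-30:u+30].reshape(-1,3); h,e=np.histogram(w[:,2],bins=np.arange(-.01,.12,.005))
        print(n,u,v,(d[v-30:v+30,u-30:u+30]==0).sum(),{round(a*1e3):int(b) for a,b in zip(e,h) if b>8})
    tiles.append(np.hstack(row))
cv2.imwrite("pics/tiles.png",np.vstack(tiles))
E
```

```text
scene 330 225 9 {-5: 1177, 0: 766, 5: 526, 10: 309, 15: 54, 20: 64, 25: 52, 35: 37, 40: 134, 45: 408, 50: 31, 55: 12, 60: 11}
scene 449 242 10 {-10: 23, -5: 1641, 0: 861, 5: 43, 10: 46, 15: 47, 20: 36, 25: 21, 35: 70, 40: 570, 45: 231}
scene 240 167 14 {-10: 34, -5: 1548, 0: 1160, 5: 61, 10: 59, 15: 60, 20: 264, 25: 65, 30: 40, 35: 36, 40: 61, 45: 153, 50: 35}
top 311 208 13 {-10: 91, -5: 1590, 0: 483, 5: 674, 10: 193, 35: 23, 40: 159, 45: 326, 50: 13, 55: 11}
top 209 216 16 {-10: 102, -5: 2068, 0: 674, 35: 87, 40: 503, 45: 145}
top 421 247 10 {-10: 160, -5: 2121, 0: 533, 5: 13, 10: 14, 15: 88, 20: 454, 25: 37, 40: 14, 45: 121, 50: 25}
```

View pics/tiles.png

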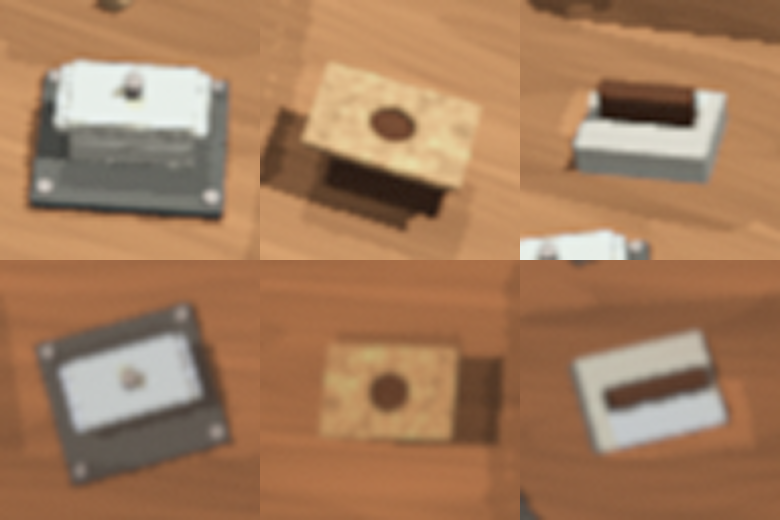

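The tiles show the white slab with its pin, the cork with its hole on the stand, and the cover with its dark bar, all unoccluded. I'll now fit the top faces in both views.

```bash
cat >> h.py <<'E'
def fit(n,im,W,c,zb,near,colour=None,r0=.07):
    m=(abs(W[...,2]-zb)<near)&(np.hypot(W[...,0]-c[0],W[...,1]-c[1])<r0)
    if colour is not None: m&=colour(im.astype(int))
    m=m.astype(np.uint8)
    k,l,st,_=cv2.connectedComponentsWithStats(m); b=1+np.argmax(st[1:,4]); m=(l==b)
    z=np.median(W[...,2][m])
    # rays of mask pixels onto the plane; filled by hull
    v,u=np.nonzero(m); P=np.array([ray(n,a,b,zb)[:2] for a,b in zip(u,v)])
    (cx,cy),(w,h),a=cv2.minAreaRect((P*1e3).astype(np.float32))
    if w>h: w,h,a=h,w,a-90   # h = long side; long direction = a+90
    return (cx,cy),(w,h),(a+90)%180,z*1e3,m.sum()
E
python3 - <<'E'
from h import *
white=lambda i:(i.min(-1)>120)&(i.max(-1)-i.min(-1)<45)
dark=lambda i:(i.max(-1)<120)
for n,cs in(("scene",[(330,225),(449,242),(240,167)]),("top",[(311,208),(209,216),(421,247)])):
    im,d=load(n); W=world(n,d); 
    for name,px,zb,near,col in (("slab",cs[0],.048,.006,white),("sep",cs[1],.045,.006,None),("covblock",cs[2],.024,.005,None),("covbar",cs[2],.050,.006,dark)):
        c=ray(n,*px,zb)
        print(n,name,*fit(n,im,W,c,zb,near,col))
    # base plate
    print(n,"base",*fit(n,im,W,ray(n,*cs[0],.03),.010,.004,lambda i:(i.max(-1)<125)&(i.max(-1)-i.min(-1)<30),.09))
E
```

```text
scene slab (558.0227661132812, 35.93929672241211) (49.48586654663086, 83.24159240722656) 109.97053527832031 47.00742162087912 531
scene sep (509.94683837890625, 299.32550048828125) (64.0174331665039, 83.50318908691406) 92.52717852592468 43.94490876236562 830
scene covblock (473.37481689453125, -258.7731628417969) (63.98075485229492, 85.1725082397461) 107.7956657409668 23.268246219478318 337
scene covbar (475.4781188964844, -256.6079406738281) (18.34126853942871, 60.77552795410156) 103.83865165710449 48.313508240313105 103
scene base (562.4097900390625, 35.349578857421875) (95.66862487792969, 106.1585464477539) 109.77706146240234 9.32264947954975 670
top slab (552.6970825195312, 33.48237991333008) (44.141143798828125, 81.97071838378906) 110.44451141357422 46.10207607254269 460Traceback (most recent call last):
  File "<stdin>", line 8, in <module>
  File "h.py", line 28, in fit
    v,u=np.nonzero(m); P=np.array([ray(n,a,b,zb)[:2] for a,b in zip(u,v)])
                                   ~~~^^^^^^^^^^
  File "h.py", line 10, in ray
    p=r.camera_params(n);M=np.linalg.inv(p["camera_from_world"])
ValueError: time passes only in moves, steps and waits
```

```bash
sed -i 's/r.camera_params(n)/PR(n)/' h.py; sed -i '2a import functools\n@functools.cache\ndef PR(n): return r.camera_params(n)' h.py
cat > m.py <<'E'
from h import *
white=lambda i:(i.min(-1)>120)&(i.max(-1)-i.min(-1)<45)
dark=lambda i:(i.max(-1)<120)
for n,cs in(("scene",[(330,225),(449,242),(240,167)]),("top",[(311,208),(209,216),(421,247)])):
    im,d=load(n); W=world(n,d); 
    for name,px,zb,near,col in (("slab",cs[0],.048,.006,white),("sep",cs[1],.045,.006,None),("covblock",cs[2],.024,.005,None),("covbar",cs[2],.050,.006,dark)):
        c=ray(n,*px,zb)
        print(n,name,*[np.round(x,1) for x in fit(n,im,W,c,zb,near,col)])
    print(n,"base",*[np.round(x,1) for x in fit(n,im,W,ray(n,*cs[0],.03),.010,.004,lambda i:(i.max(-1)<125)&(i.max(-1)-i.min(-1)<30),.09)])
    u,v=cs[0]; g=im[v-14:v+8,u-10:u+10].astype(int)
    print(g.sum(-1)//3)
E
python3 m.py
```

```text
scene slab [558.   35.9] [49.5 83.2] 110.0 47.0 531
scene sep [509.9 299.3] [64.  83.5] 92.5 43.9 830
scene covblock [ 473.4 -258.8] [64.  85.2] 107.8 23.3 337
scene covbar [ 475.5 -256.6] [18.3 60.8] 103.8 48.3 103
scene base [562.4  35.3] [ 95.7 106.2] 109.8 9.3 670
[[235 234 235 234 235 235 236 234 222 204 198 202 213 226 234 235 235 235
  235 235]
 [234 234 234 234 234 235 235 229 209 189 191 198 203 219 233 235 235 234
  234 234]
 [233 233 234 234 235 235 233 221 194 176 187 194 193 212 232 235 234 234
  234 234]
 [234 234 234 234 234 231 218 192 157 135 146 155 163 204 232 235 234 234
  233 233]
 [234 234 234 234 232 220 194 168 131  93  96 107 139 202 232 236 234 234
  234 233]
 [234 234 234 234 232 218 197 181 150  94  78  94 146 205 232 235 234 234
  234 234]
 [234 234 234 234 234 230 226 223 200 156 139 149 179 214 231 234 234 234
  234 233]
 [234 234 234 234 235 234 235 235 228 216 214 214 218 227 233 234 234 234
  233 234]
 [234 234 234 234 234 234 234 235 234 232 229 228 228 231 234 234 234 234
  233 234]
 [235 234 234 234 234 234 235 234 235 235 233 233 233 234 234 234 
[... 2469 characters left out ...]
 199 198
  199 199]
 [199 198 198 199 198 199 198 195 187 177 176 184 189 193 196 199 199 200
  199 199]
 [198 199 199 198 198 199 199 198 196 193 194 197 198 199 199 200 199 199
  198 197]
 [198 199 199 198 199 199 199 199 198 199 199 199 199 200 198 198 196 195
  193 188]
 [198 199 199 198 199 199 199 199 199 198 199 199 197 195 193 189 184 174
  168 159]
 [198 198 199 198 199 198 199 199 198 197 194 192 187 178 169 162 151 136
  122 110]
 [198 199 199 199 199 197 195 193 190 184 174 168 158 140 123 115 106  93
   83  77]
 [198 198 196 195 191 188 178 169 163 150 134 121 111  96  83  78  76  72
   71  71]
 [192 191 183 173 167 158 142 124 117 105  92  81  76  72  69  71  75  76
   76  79]]
```

```bash
cat >> h.py <<'E'
from scipy.spatial.transform import Rotation as R
def go(x,y,z,jaw=None,half=None):
    "print offset (cm) / turn for TCP target in m, jaw axis angle deg in world, tool straight down"
    s=r.get_state(); R0=R.from_rotvec(s["orientation"]);M=R0.as_matrix()
    cur=np.degrees(np.arctan2(M[1,0],M[0,0]))
    print("t",round(s["clock"],2),"pos",np.round(s["position"]*1e3,1),"jaw",round(cur,1),"z",np.round(M[:,2],3),"F",np.round(s["contact_force"],1),"gap",round(s["finger_gap"]*1e3,1),"q",np.round(s["joint_pos"],2))
    for a in ([jaw,jaw+180] if half is None else [half]):
        c=np.cos(np.radians(a));n=np.sin(np.radians(a))
        T=np.array([[c,n,0],[n,-c,0],[0,0,-1.]]).astype(float)
        print(" jaw",a,"offset",np.round(M.T@(np.array([x,y,z])-s["position"])*100,2),"turn",np.round((R0.inv()*R.from_matrix(T)).as_rotvec(),3))
E
python3 - <<'E'
from h import *
for n,px in(("top",(311.5,204.5)),("scene",(330.3,214.8))): print(n,"pin",np.round(ray(n,*px,.055),4))
print(two((330.3,214.8),(311.5,204.5)))
go(.507,.298,.15,2.2)
E
```

```text
top pin [0.5545 0.0308 0.055 ]
scene pin [0.5592 0.035  0.055 ]
(array([0.5552451 , 0.03210606, 0.04972972]), [np.float64(1.1148827587825176), np.float64(1.114882758782483)])
t 0.1 pos [ 239.5 -522.2  255.5] jaw -65.4 z [-0.     0.002 -1.   ] F [0.1 0.4 0.2] gap 85.5 q [-1.35  0.18  1.61  0.    1.35 -0.21]
 jaw 2.2 offset [-63.4  -58.49  10.67] turn [-1.000e-03  1.000e-03 -1.179e+00]
 jaw 182.2 offset [-63.4  -58.49  10.67] turn [1.000e-03 1.000e-03 1.962e+00]
```

```bash
python3 -m inch '[{"offset":[-6,-5.5,0],"turn":[0,0,-0.15]},{"offset":[-10.5,-9.7,0],"turn":[0,0,-0.3]},{"offset":[-15,-13.8,0],"turn":[0,0,-0.45]},{"offset":[-19.5,-18,0],"turn":[0,0,-0.6]},{"offset":[-24,-22.2,0],"turn":[0,0,-0.75]},{"offset":[-28.5,-26.4,0],"turn":[0,0,-0.9]},{"offset":[-33,-30.5,0],"turn":[0,0,-1.05]},{"offset":[-37.5,-34.7,0],"turn":[0,0,-1.18]}]' 8.5
python3 - <<'E'
from h import *
print(two((449.7,240.5),(208.5,216.5)))
go(.507,.298,.13,2.2)
E
```

```text
clock: 1.1
position: [0.3952, -0.0456, 0.2562]
orientation: [-3.14, -0.068, -0.001]
contact_force: [0.9, -1.1, -0.2]
finger_gap: 0.0849
(array([0.50561716, 0.29926198, 0.03969212]), [np.float64(0.4783735003018331), np.float64(0.4783735003018321)])
t 1.1 pos [395.2 -45.6 256.2] jaw 2.5 z [ 0.     0.001 -1.   ] F [ 0.9 -1.1 -0.2] gap 84.9 q [-0.42 -0.25  2.02  0.    1.37 -0.46]
 jaw 2.2 offset [ 12.64 -33.83  12.67] turn [-0.001 -0.     0.005]
 jaw 182.2 offset [ 12.64 -33.83  12.67] turn [ 1.000e-03 -2.000e-03 -3.137e+00]
```

```bash
python3 -m inch '[{"offset":[2.5,-6,2],"turn":[0,0,0]},{"offset":[4.8,-12,4],"turn":[0,0,0]},{"offset":[7,-18,6],"turn":[0,0,0]},{"offset":[9.2,-24,8],"turn":[0,0,0]},{"offset":[11.4,-29.5,10],"turn":[0,0,0]},{"offset":[12.64,-33.83,12.5],"turn":[0,0,0]},{"offset":[12.64,-33.83,12.67],"turn":[0,0,0]},{"offset":[12.64,-33.83,12.67],"turn":[0,0,0]}]' 8.0
cat > snap.py <<'E'
import sys
from h import *
tag=sys.argv[1]; cs=list(map(int,sys.argv[2:6]))
T=[]
for n,(u,v) in(("scene",cs[:2]),("top",cs[2:])):
    im,d=r.camera(n); np.savez(f"pics/{n}{tag}.npz",im=im,d=d)
    T.append(cv2.resize(im[v-45:v+45,u-45:u+45],(400,400),interpolation=cv2.INTER_CUBIC))
cv2.imwrite(f"pics/s{tag}.png",np.hstack(T))
E
python3 snap.py 1 449 225 209 216
python3 -c "
from h import *
go(.507,.298,.046,2.2)"
```

```text
clock: 2.1
position: [0.5062, 0.298, 0.1289]
orientation: [-3.141, -0.07, 0.003]
contact_force: [-0.3, -0.4, -0.8]
finger_gap: 0.08
t 2.2 pos [507.2 297.1 130.6] jaw 2.4 z [ 0.001  0.001 -1.   ] F [-0.2 -0.2 -0.3] gap 80.1 q [0.33 0.35 1.67 0.   1.12 0.29]
 jaw 2.2 offset [-0.02 -0.08  8.46] turn [-0.001 -0.001  0.004]
 jaw 182.2 offset [-0.02 -0.08  8.46] turn [ 1.000e-03 -2.000e-03 -3.138e+00]
```

View pics/s1.png

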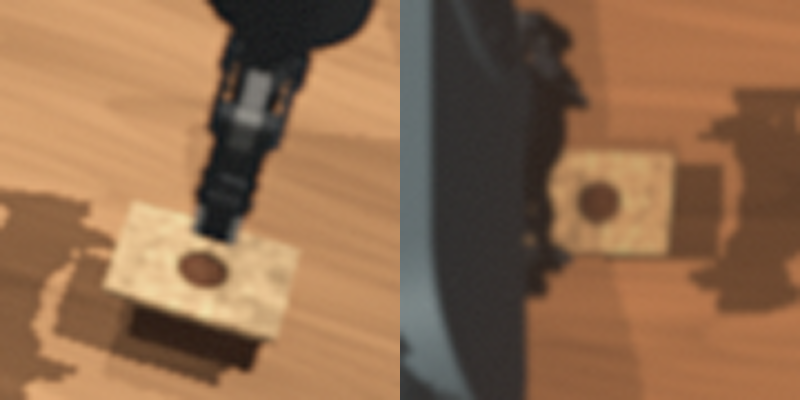

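The scene view shows the fingers in line over the cork's hole. The top view shows them straddling the cork, so I'll descend and grip.

```bash
python3 -m inch '[{"offset":[0,-0.05,4],"turn":[0,0,0]},{"offset":[0,-0.05,7],"turn":[0,0,0]},{"offset":[0,-0.05,8.4],"turn":[0,0,0]},{"offset":[0,-0.05,8.5],"turn":[0,0,0]},{"offset":[0,-0.05,8.5],"turn":[0,0,0]}]' 8.0
python3 snap.py 2 449 225 209 216
```

```text
clock: 2.82
position: [0.5083, 0.2977, 0.0471]
orientation: [-3.139, -0.066, -0.005]
contact_force: [-0.2, 0.1, -0.1]
finger_gap: 0.0801
```

View pics/s2.png

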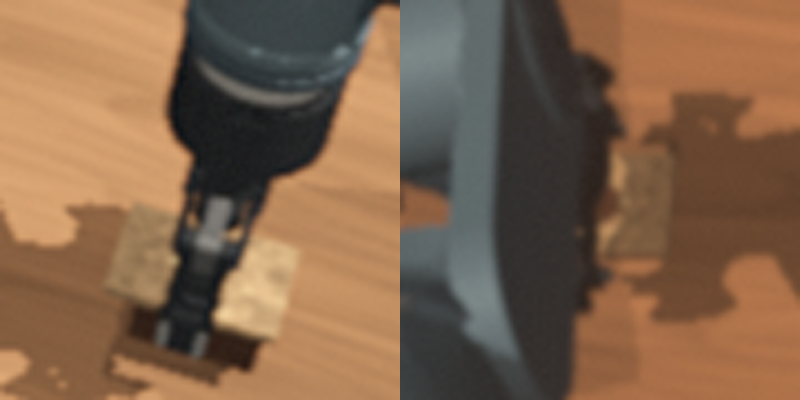

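The front finger stands at the middle of the cork's near edge, around (186,312), so I'll close on it.

```bash
python3 -m inch '[{"offset":[0,0,0],"turn":[0,0,0]},{"offset":[0,0,0],"turn":[0,0,0]},{"offset":[0,0,0],"turn":[0,0,0]},{"offset":[0,0,0],"turn":[0,0,0]}]' 5.0
python3 -c "
from h import *
go(.507,.298,.13,2.2)"
```

```text
clock: 3.42
position: [0.509, 0.2983, 0.0486]
orientation: [-3.139, -0.067, -0.008]
contact_force: [-1.5, -0.2, 6.7]
finger_gap: 0.058
t 3.42 pos [509.  298.3  48.6] jaw 2.4 z [ 0.005  0.002 -1.   ] F [-1.5 -0.2  6.7] gap 58.0 q [0.33 0.47 1.7  0.   0.97 0.29]
 jaw 2.2 offset [-0.16  0.   -8.14] turn [-0.002 -0.005  0.004]
 jaw 182.2 offset [-0.16  0.   -8.14] turn [ 8.000e-03 -3.000e-03 -3.137e+00]
```

```bash
python3 -m inch '[{"offset":[0,0,-2],"turn":[0,0,0]},{"offset":[0,0,-5],"turn":[0,0,0]},{"offset":[0,0,-8],"turn":[0,0,0]},{"offset":[0,0,-8],"turn":[0,0,0]}]'
python3 snap.py 3 449 205 209 216
```

```text
clock: 3.92
position: [0.511, 0.299, 0.1329]
orientation: [-3.136, -0.067, -0.019]
contact_force: [0.3, 0.9, 0.1]
finger_gap: 0.0581
```

View pics/s3.png

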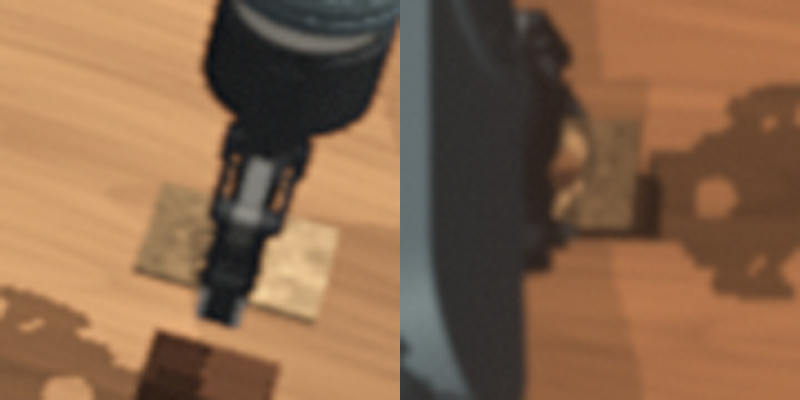

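```bash
python3 - <<'E'
from h import *
print("hole before scene",ray("scene",449.7,240.5,.045),"top",ray("top",208.5,216.5,.045))
for z in(.128,.130): print("held",ray("scene",457.8,216.7,z))
im,d=load("scene","3");W=world("scene",d)
cork=lambda i:(i[...,2]-i[...,0]>25)&(i[...,2]>90)
m=(abs(W[...,2]-.129)<.008)&(np.hypot(W[...,0]-.51,W[...,1]-.3)<.07)&cork(im.astype(int))
print(m.sum(),np.median(W[m],0)); A=np.c_[W[m][:,:2],np.ones(m.sum())]; print("plane",np.linalg.lstsq(A,W[m][:,2],rcond=None)[0])
P=np.array([ray("scene",a,b,.129)[:2] for b,a in zip(*np.nonzero(m))]); print(cv2.minAreaRect((P*1e3).astype(np.float32)))
go(.554,.034,.13,20.1)
E
```

```text
hole before scene [0.51000951 0.29990183 0.045     ] top [0.50489144 0.29718968 0.045     ]
held [0.51338075 0.30198623 0.128     ]
held [0.51530292 0.30206491 0.13      ]
616 [0.51567918 0.31181958 0.12855682]
plane [0.0041541  0.00341615 0.12528724]
((513.8279418945312, 299.86810302734375), (77.78997039794922, 83.86192321777344), 2.660935640335083)
t 4.03 pos [508.8 298.2 129.4] jaw 2.4 z [ 0.006  0.003 -1.   ] F [0.1 0.6 0. ] gap 58.6 q [0.33 0.35 1.67 0.   1.11 0.29]
 jaw 20.1 offset [ 3.39 26.59 -0.11] turn [-0.001 -0.007 -0.308]
 jaw 200.1 offset [ 3.39 26.59 -0.11] turn [-9.000e-03  2.000e-03  2.833e+00]
```

The cork is held level (plane slopes under 0.5%). Moving over the jig.

```bash
python3 -m inch '[{"offset":[0.8,5.5,0],"turn":[0,-0.007,-0.06]},{"offset":[1.5,11,0],"turn":[0,-0.007,-0.12]},{"offset":[2.2,16.5,0],"turn":[0,-0.007,-0.18]},{"offset":[3,22,0],"turn":[0,-0.007,-0.25]},{"offset":[3.7,26.6,0],"turn":[0,-0.007,-0.308]},{"offset":[3.7,26.6,0],"turn":[0,-0.007,-0.308]},{"offset":[3.7,26.6,1],"turn":[0,-0.007,-0.308]},{"offset":[3.7,26.6,2.5],"turn":[0,-0.007,-0.308]}]'
python3 snap.py 4 330 205 311 200
python3 -c "
from h import *
go(.5573,.033,.10,20.1)"
```

```text
clock: 5.03
position: [0.5567, 0.0354, 0.1027]
orientation: [-3.091, -0.55, 0.002]
contact_force: [-0.7, 0.7, -0.4]
finger_gap: 0.0583
t 5.12 pos [555.   35.6 101. ] jaw 20.2 z [-0.006  0.002 -1.   ] F [ 0.3 -0.  -0.9] gap 58.1 q [-0.15  0.33  1.76  0.    1.05 -0.5 ]
 jaw 20.1 offset [0.13 0.33 0.1 ] turn [-0.004  0.005  0.001]
 jaw 200.1 offset [0.13 0.33 0.1 ] turn [-0.007 -0.006 -3.14 ]
```

View pics/s4.png

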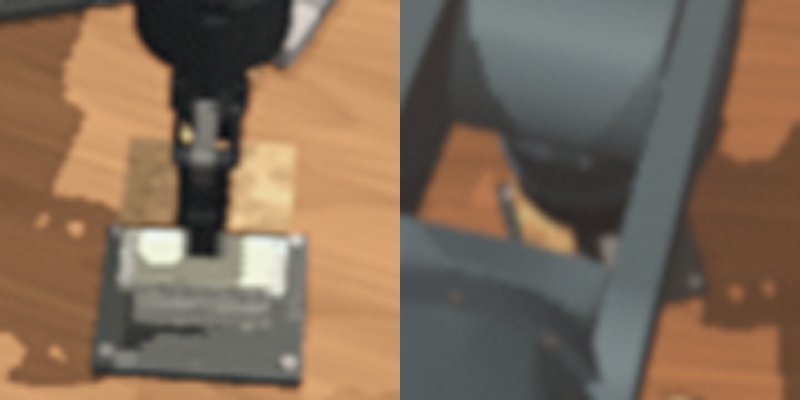

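```bash
python3 - <<'E'
from h import *
print(ray("scene",332.25,200.8,.098), ray("scene",330.3,214.8,.055))
im,d=load("scene","4");W=world("scene",d)
cork=lambda i:(i[...,2]-i[...,0]>25)&(i[...,2]>90)
m=(abs(W[...,2]-.098)<.012)&(np.hypot(W[...,0]-.557,W[...,1]-.034)<.07)&cork(im.astype(int))
z=np.median(W[m][:,2]);print(m.sum(),z)
P=np.array([ray("scene",a,b,z+.0012)[:2] for b,a in zip(*np.nonzero(m))]); print(cv2.minAreaRect((P*1e3).astype(np.float32)))
E
```

```text
[0.55488837 0.03699403 0.098     ] [0.55923689 0.03499562 0.055     ]
504 0.09853474458908623
((557.2416381835938, 36.774200439453125), (66.37529754638672, 83.62956237792969), 20.106510162353516)
```

```bash
python3 -m inch '[{"offset":[0.1,0.25,1],"turn":[0,0,0]},{"offset":[0.15,0.25,2],"turn":[0,0.005,0]},{"offset":[0.15,0.25,2.4],"turn":[0,0.005,0]},{"offset":[0.15,0.25,2.4],"turn":[0,0.005,0]}]'
python3 snap.py 5 330 205 311 200
cat > held.py <<'E'
import sys
from h import *
tag=sys.argv[1];z0=float(sys.argv[2])
im,d=load("scene",tag);W=world("scene",d)
cork=lambda i:(i[...,2]-i[...,0]>25)&(i[...,2]>90)
m=(abs(W[...,2]-z0)<.008)&(np.hypot(W[...,0]-.557,W[...,1]-.034)<.07)&cork(im.astype(int))
z=np.median(W[m][:,2]);print(m.sum(),z)
P=np.array([ray("scene",a,b,z+.0012)[:2] for b,a in zip(*np.nonzero(m))]); print(cv2.minAreaRect((P*1e3).astype(np.float32)))
A=np.c_[W[m][:,:2],np.ones(m.sum())]; print("plane",np.linalg.lstsq(A,W[m][:,2],rcond=None)[0])
go(.557,.034,.0565,20.1)
E
python3 held.py 5 .075
```

```text
clock: 5.62
position: [0.5569, 0.0339, 0.0766]
orientation: [-3.089, -0.55, 0.002]
contact_force: [0.0, 0.8, -0.3]
finger_gap: 0.0582
499 0.07255211984840515
((558.733154296875, 35.79955291748047), (64.55198669433594, 84.05123901367188), 20.513307571411133)
plane [0.00368177 0.00618782 0.07016152]
t 5.72 pos [557.4  33.8  77.3] jaw 20.2 z [-0.     0.004 -1.   ] F [-0.4 -0.2  0.1] gap 58.0 q [-0.15  0.37  1.77  0.    1.   -0.51]
 jaw 20.1 offset [-0.04 -0.03  2.08] turn [-0.004 -0.001  0.001]
 jaw 200.1 offset [-0.04 -0.03  2.08] turn [ 1.00e-03 -6.00e-03 -3.14e+00]
```

View pics/s5.png

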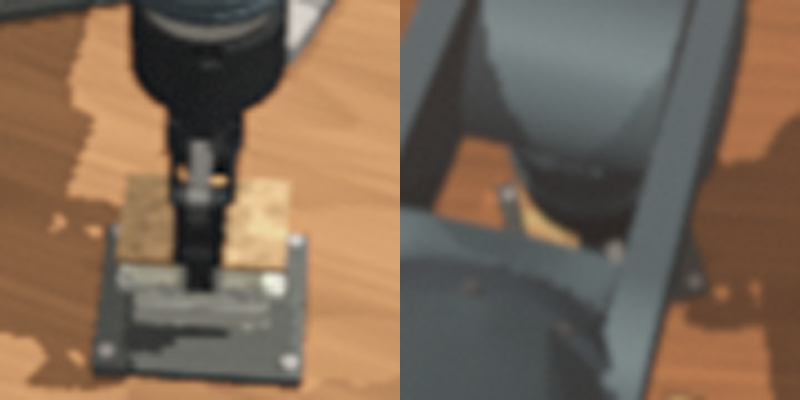

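Cork lies parallel over the jig and its fit agrees with the slab and pin fits. Lowering.

```bash
python3 -m inch '[{"offset":[0,0,0.8],"turn":[0,0,0]},{"offset":[0,0,1.4],"turn":[0,0,0]},{"offset":[0,0,1.8],"turn":[0,0,0]},{"offset":[0,0,1.8],"turn":[0,0,0]}]'
python3 snap.py 6 330 205 311 200
python3 held.py 6 .054
```

```text
clock: 6.22
position: [0.557, 0.0339, 0.0588]
orientation: [-3.089, -0.55, 0.001]
contact_force: [0.2, 0.0, 0.1]
finger_gap: 0.0583
498 0.054474332417047466
((558.9818725585938, 35.780818939208984), (63.533355712890625, 83.62765502929688), 19.668569564819336)
plane [0.01258974 0.00416393 0.0472364 ]
t 6.33 pos [557.5  33.8  59.3] jaw 20.2 z [-0.001  0.004 -1.   ] F [-0.6 -1.4 -0.7] gap 58.3 q [-0.15  0.4   1.77  0.    0.97 -0.51]
 jaw 20.1 offset [-0.04 -0.03  0.28] turn [-0.004 -0.001  0.001]
 jaw 200.1 offset [-0.04 -0.03  0.28] turn [ 1.00e-03 -6.00e-03 -3.14e+00]
```

View pics/s6.png

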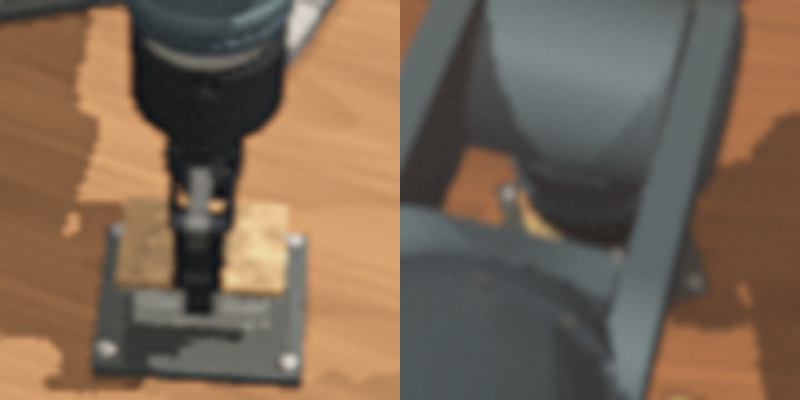

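The cork sits around the pin just above the slab with no contact force. Now I'll lower until touch.

```bash
python3 -m inch '[{"offset":[0,0,0.15],"turn":[0,0,0]},{"offset":[0,0,0.25],"turn":[0,0,0]},{"offset":[0,0,0.3],"turn":[0,0,0]}]'
python3 -c "
from h import *
go(.557,.034,.0565,20.1)"
```

```text
clock: 6.7
position: [0.5576, 0.0338, 0.0567]
orientation: [-3.089, -0.55, -0.0]
contact_force: [-2.2, 0.4, 5.7]
finger_gap: 0.0582
t 6.7 pos [557.6  33.8  56.7] jaw 20.2 z [-0.     0.004 -1.   ] F [-2.2  0.4  5.7] gap 58.2 q [-0.15  0.41  1.77  0.    0.96 -0.51]
 jaw 20.1 offset [-0.05 -0.04  0.02] turn [-0.004 -0.001  0.001]
 jaw 200.1 offset [-0.05 -0.04  0.02] turn [ 1.00e-03 -6.00e-03 -3.14e+00]
```

```bash
python3 -m inch '[{"offset":[0,0,0],"turn":[0,0,0]},{"offset":[0,0,0],"turn":[0,0,0]},{"offset":[0,0,0],"turn":[0,0,0]},{"offset":[0,0,-2],"turn":[0,0,0]},{"offset":[0,0,-6],"turn":[0,0,0]},{"offset":[0,0,-11],"turn":[0,0,0]},{"offset":[0,0,-15],"turn":[0,0,0]},{"offset":[0,0,-15],"turn":[0,0,0]}]' 7.5
python3 snap.py 7 330 205 311 200
python3 -c "
from h import *
go(.472,-.259,.13,18)"
```

```text
clock: 7.7
position: [0.56, 0.033, 0.2108]
orientation: [-3.092, -0.55, -0.012]
contact_force: [0.6, -0.2, -0.8]
finger_gap: 0.0753
t 7.8 pos [557.5  33.3 206.6] jaw 20.2 z [-0.     0.004 -1.   ] F [-0.7 -0.6 -0.7] gap 74.9 q [-0.15  0.19  1.7   0.    1.25 -0.51]
 jaw 18 offset [-18.12  24.51   7.56] turn [-0.004 -0.001  0.038]
 jaw 198 offset [-18.12  24.51   7.56] turn [ 2.000e-03 -6.000e-03 -3.104e+00]
```

View pics/s7.png

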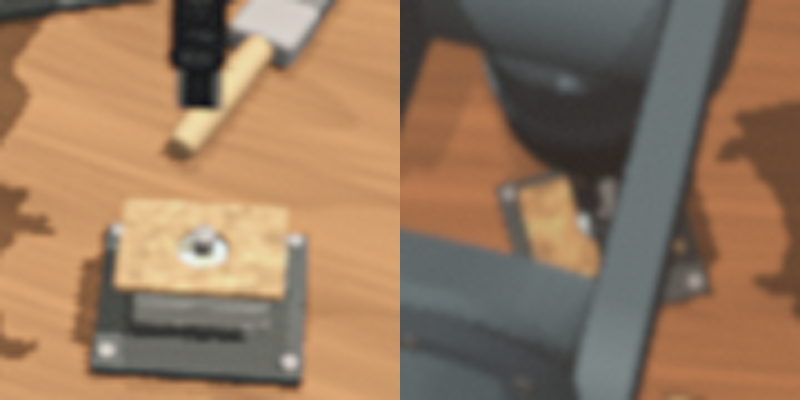

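The cork lies flat, with the pin standing near the middle of its hole at about (203,245) in the crop, squared with the plate. Going to the cover.

```bash
python3 -m inch '[{"offset":[-3,4.1,0],"turn":[0,0,0.01]},{"offset":[-6,8.2,1],"turn":[0,0,0.02]},{"offset":[-9,12.3,2],"turn":[0,0,0.03]},{"offset":[-12,16.4,3.5],"turn":[0,0,0.037]},{"offset":[-15,20.5,5],"turn":[0,0,0.037]},{"offset":[-18.1,24.6,6.5],"turn":[0,0,0.037]},{"offset":[-18.1,24.6,7.6],"turn":[0,0,0.037]},{"offset":[-18.1,24.6,7.6],"turn":[0,0,0.037]}]' 5.0
python3 snap.py 8 240 160 421 240
python3 - <<'E'
from h import *
im,d=load("top","8");W=world("top",d)
cork=lambda i:(i[...,2]-i[...,0]>25)&(i[...,2]>100)
print("top cork",fit("top",im,W,(.555,.033),.053,.008,cork))
print("top base",fit("top",im,W,(.555,.033),.010,.004,lambda i:(i.max(-1)<125)&(i.max(-1)-i.min(-1)<30),.09))
im2,d2=load("scene","8");W2=world("scene",d2)
print("scene cork",fit("scene",im2,W2,(.557,.034),.053,.006,cork))
cv2.imwrite("pics/top8c.png",cv2.resize(im[160:250,260:360],(800,720)[:2] if 0 else (600,540),interpolation=cv2.INTER_CUBIC))
go(.4715,-.260,.053,18)
E
```

```text
clock: 8.8
position: [0.4711, -0.2584, 0.1271]
orientation: [-3.095, -0.49, 0.004]
contact_force: [0.4, 0.3, 0.1]
finger_gap: 0.0499
top cork ((554.9156494140625, 33.234527587890625), (60.6667594909668, 83.76150512695312), 109.99901962280273, np.float64(51.44062423194495), np.int64(684))
top base ((551.3230590820312, 31.975582122802734), (92.94815826416016, 106.428955078125), 110.30318832397461, np.float64(8.713667458252417), np.int64(394))
scene cork ((559.340576171875, 35.601715087890625), (64.12860107421875, 83.6683349609375), 109.96945190429688, np.float64(52.20959384604185), np.int64(707))
t 8.9 pos [ 472.5 -258.4  128.9] jaw 18.1 z [-0.001  0.005 -1.   ] F [ 0.7  0.2 -0. ] gap 49.8 q [-0.72  0.25  1.8   0.    1.09 -1.04]
 jaw 18 offset [-0.15  0.16  7.59] turn [-0.005 -0.     0.002]
 jaw 198 offset [-0.15  0.16  7.59] turn [ 1.000e-03 -8.000e-03 -3.139e+00]
```

View pics/s8.png

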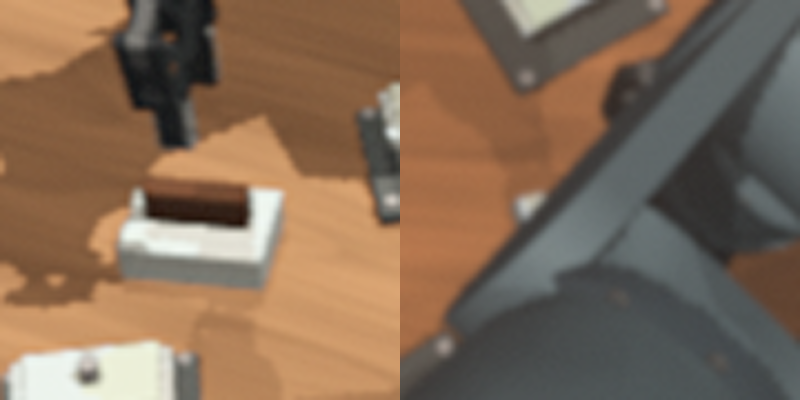

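View pics/top8c.png

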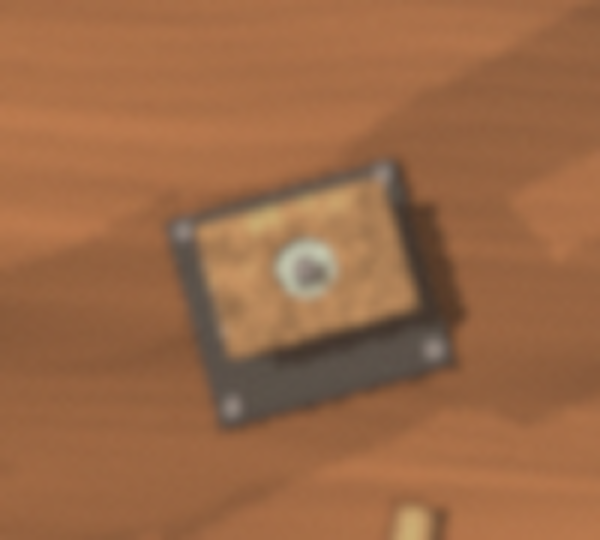

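```bash
python3 - <<'E'
from h import *
for z in(.010,.012):
  print("bolts top",ray("top",311.4,208.4,z),"scene",ray("scene",330.2,226.6,z))
print("hole top",ray("top",311,204.7,.053),"pin",ray("top",311.8,205.3,.058))
# hole/pin in scene from crop s7: hole (204,248), pin tip ~ (204,240)
print("hole scene",ray("scene",285+204*.225,160+248*.225,.053),"pintip",ray("scene",285+204*.225,160+238*.225,.060))
# cover bar+block in top from first image, bias applied
E
```

```text
bolts top [0.55323104 0.03213413 0.01      ] scene [0.55606514 0.0341662  0.01      ]
bolts top [0.55282908 0.03205191 0.012     ] scene [0.55764094 0.03482886 0.012     ]
hole top [0.55432702 0.03218698 0.053     ] pin [0.55184032 0.02977575 0.058     ]
hole scene [0.55980062 0.03677488 0.053     ] pintip [0.55932247 0.03642696 0.06      ]
```

```bash
python3 -m inch '[{"offset":[-0.15,0.2,4],"turn":[-0.004,0,0]},{"offset":[-0.15,0.2,6.5],"turn":[-0.004,0,0]},{"offset":[-0.15,0.2,7.5],"turn":[-0.004,0,0]},{"offset":[-0.15,0.2,7.65],"turn":[-0.004,0,0]},{"offset":[-0.15,0.2,7.65],"turn":[-0.004,0,0]}]' 5.0
python3 snap.py 9 240 160 421 240
python3 -c "
from h import *
go(.4712,-.2605,.0525,18)"
```

```text
clock: 9.52
position: [0.4724, -0.2606, 0.0536]
orientation: [3.102, 0.496, 0.002]
contact_force: [0.6, 0.6, -0.4]
finger_gap: 0.0499
t 9.62 pos [ 472.3 -260.8   53.6] jaw 18.1 z [ 0.002 -0.    -1.   ] F [-0.1  1.   0.2] gap 50.1 q [-0.73  0.38  1.83  0.    0.94 -1.04]
 jaw 18 offset [-0.1  -0.07  0.11] turn [ 0.001 -0.001  0.003]
 jaw 198 offset [-0.1  -0.07  0.11] turn [ 2.000e-03  1.000e-03 -3.139e+00]
```

View pics/s9.png

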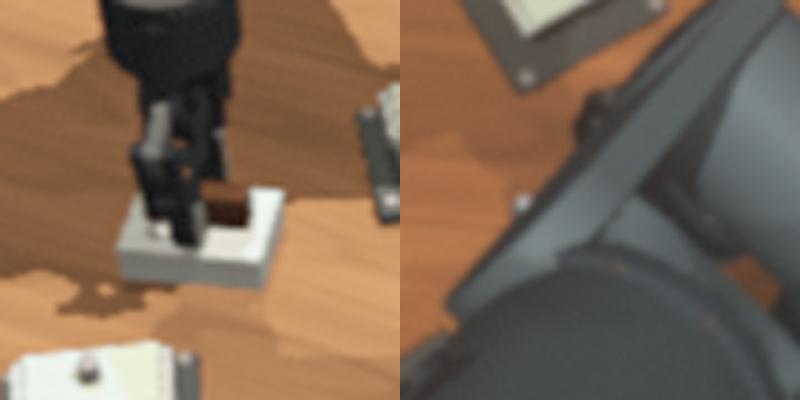

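The front finger (about (188,240)) stands roughly 2–3 mm to the −y side of the cover's middle (front edge middle about (194,253)). I'll shift slightly, then close.

```bash
python3 -m inch '[{"offset":[-0.05,-0.18,0.1],"turn":[0,0,0]},{"offset":[-0.05,-0.18,0.1],"turn":[0,0,0]},{"offset":[-0.05,-0.18,0.1],"turn":[0,0,0]}]' 3.0
python3 -m inch '[{"offset":[0,0,0],"turn":[0,0,0]},{"offset":[0,0,0],"turn":[0,0,0]},{"offset":[0,0,0],"turn":[0,0,0]},{"offset":[0,0,0],"turn":[0,0,0]}]' 0.8
python3 -c "
from h import *
go(.4712,-.2605,.13,18)"
```

```text
clock: 10.0
position: [0.4713, -0.2594, 0.0528]
orientation: [3.102, 0.495, 0.003]
contact_force: [0.1, -0.6, -0.3]
finger_gap: 0.0299
clock: 10.5
position: [0.4715, -0.2595, 0.0529]
orientation: [3.101, 0.495, 0.003]
contact_force: [-0.2, -0.9, 3.1]
finger_gap: 0.0149
t 10.5 pos [ 471.5 -259.5   52.9] jaw 18.1 z [ 0.002 -0.001 -1.   ] F [-0.2 -0.9  3.1] gap 14.9 q [-0.72  0.38  1.83  0.    0.93 -1.04]
 jaw 18 offset [-0.04  0.09 -7.71] turn [ 0.001 -0.002  0.002]
 jaw 198 offset [-0.04  0.09 -7.71] turn [ 3.000e-03  2.000e-03 -3.139e+00]
```

```bash
python3 -m inch '[{"offset":[0,0,-2],"turn":[0,0,0]},{"offset":[0,0,-5],"turn":[0,0,0]},{"offset":[0,0,-8.5],"turn":[0,0,0]},{"offset":[0,0,-11],"turn":[0,0,0]},{"offset":[0,0,-11],"turn":[0,0,0]},{"offset":[0,0,-11],"turn":[0,0,0]}]'
python3 snap.py 10 240 130 421 240
python3 -c "
from h import *
go(.556,.033,.165,20.1)"
```

```text
clock: 11.25
position: [0.4704, -0.2587, 0.1613]
orientation: [-3.101, -0.495, -0.0]
contact_force: [0.2, -0.7, -3.5]
finger_gap: 0.0146
t 11.35 pos [ 470.3 -258.6  161. ] jaw 18.1 z [-0.001  0.002 -1.   ] F [ 0.6  0.9 -2.9] gap 15.0 q [-0.72  0.2   1.79  0.    1.15 -1.04]
 jaw 20.1 offset [ 17.23 -25.05  -0.36] turn [-0.002 -0.    -0.034]
 jaw 200.1 offset [ 17.23 -25.05  -0.36] turn [-0.000e+00  3.000e-03  3.107e+00]
```

View pics/s10.png

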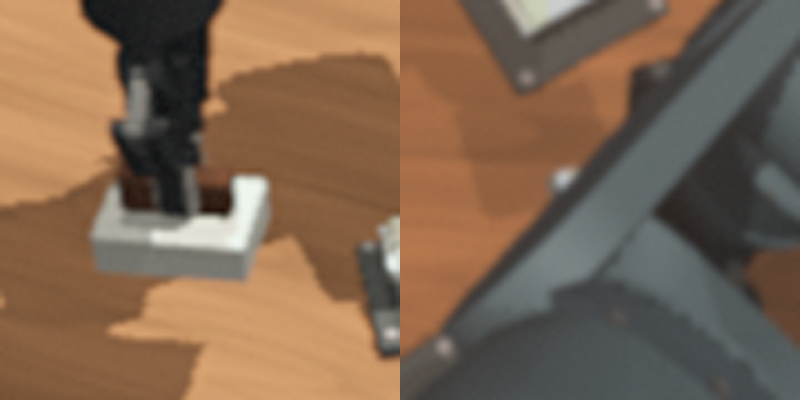

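The cover is held level, with the finger at the bar's middle (about (178,195)). Moving over the jig.

```bash
python3 -m inch '[{"offset":[2.5,-3.7,0],"turn":[0,0,-0.01]},{"offset":[6,-8.7,0],"turn":[0,0,-0.02]},{"offset":[9.5,-13.8,0],"turn":[0,0,-0.034]},{"offset":[12.5,-18.2,0],"turn":[0,0,-0.034]},{"offset":[15,-21.8,0],"turn":[0,0,-0.034]},{"offset":[17.1,-25.05,0],"turn":[0,0,-0.034]},{"offset":[17.2,-25.05,1.5],"turn":[0,0,-0.034]},{"offset":[17.2,-25.05,2.5],"turn":[0,0,-0.034]}]'
python3 snap.py 11 330 205 311 200
python3 - <<'E'
from h import *
im,d=load("scene","11");W=world("scene",d)
gr=lambda i:(i.max(-1)-i.min(-1)<40)&(i.min(-1)>120)
print(fit("scene",im,W,(.559,.035),.109,.006,gr))
go(.5562,.033,.125,20.1)
E
```

```text
clock: 12.35
position: [0.5545, 0.0329, 0.1342]
orientation: [-3.091, -0.548, 0.005]
contact_force: [-0.3, -0.2, -3.3]
finger_gap: 0.0143
((560.4666748046875, 33.91808319091797), (60.742950439453125, 82.9541015625), 109.52688026428223, np.float64(104.83839690309105), np.int64(341))
t 12.45 pos [553.9  32.3 133.8] jaw 20.0 z [-0.005  0.002 -1.   ] F [-0.6  0.3 -3.3] gap 14.8 q [-0.16  0.28  1.75  0.    1.11 -0.51]
 jaw 20.1 offset [0.25 0.01 0.88] turn [-0.004  0.004 -0.001]
 jaw 200.1 offset [0.25 0.01 0.88] turn [0.007 0.006 3.14 ]
```

View pics/s11.png

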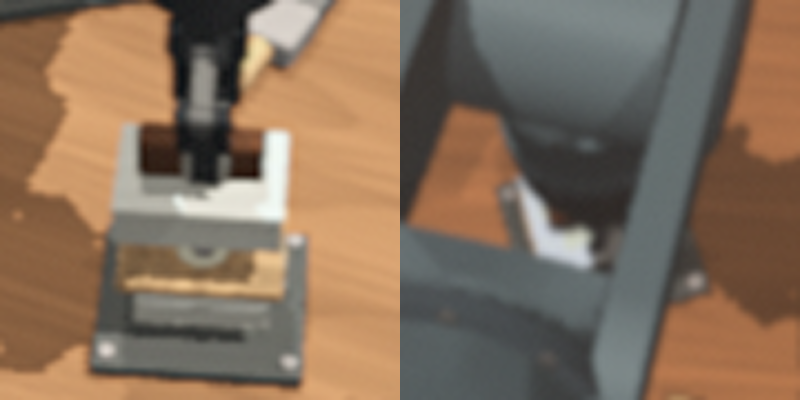

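Cover is square above the cork and jig (cover front edge x 112–285, cork 118–287 in the crop). I'll come down and feel for the pin.

```bash
python3 -m inch '[{"offset":[0.2,0,0.5],"turn":[-0.004,0.004,0]},{"offset":[0.25,-0.02,0.9],"turn":[-0.004,0.004,-0.001]},{"offset":[0.25,-0.02,1.3],"turn":[-0.004,0.004,-0.001]},{"offset":[0.25,-0.02,1.3],"turn":[-0.004,0.004,-0.001]}]'
python3 -c "
from h import *
go(.5562,.033,.112,20.1)"
```

```text
clock: 12.95
position: [0.556, 0.0333, 0.1206]
orientation: [3.093, 0.547, -0.001]
contact_force: [0.4, 0.6, -3.3]
finger_gap: 0.0151
t 12.95 pos [556.   33.3 120.6] jaw 20.1 z [-0.001 -0.    -1.   ] F [ 0.4  0.6 -3.3] gap 15.1 q [-0.15  0.3   1.76 -0.    1.08 -0.5 ]
 jaw 20.1 offset [0.01 0.03 0.86] turn [-0.     0.001 -0.001]
 jaw 200.1 offset [0.01 0.03 0.86] turn [1.000e-03 0.000e+00 3.141e+00]
```

```bash
python3 -m inch '[{"offset":[0,0,0.3],"turn":[0,0,0]},{"offset":[0,0,0.5],"turn":[0,0,0]},{"offset":[0,0,0.6],"turn":[0,0,0]},{"offset":[0,0,0.7],"turn":[0,0,0]}]'
```

```text
clock: 13.45
position: [0.5561, 0.0332, 0.1138]
orientation: [3.093, 0.547, -0.001]
contact_force: [-1.3, -0.2, 2.6]
finger_gap: 0.0148
```

```bash
python3 -m inch '[{"offset":[0,0,0.1],"turn":[0,0,0]},{"offset":[0,0,0.1],"turn":[0,0,0]}]'; python3 snap.py 12 330 205 311 200
python3 -c "
from h import *
go(.5562,.033,.112,20.1)"
```

```text
clock: 13.7
position: [0.5562, 0.0333, 0.1137]
orientation: [3.093, 0.548, -0.0]
contact_force: [-2.9, 0.2, 5.0]
finger_gap: 0.015
t 13.8 pos [556.2  33.3 113.7] jaw 20.1 z [-0. -0. -1.] F [-4.   1.   5.3] gap 14.9 q [-0.15  0.31  1.76 -0.    1.07 -0.5 ]
 jaw 20.1 offset [-0.01  0.03  0.17] turn [ 0.  0. -0.]
 jaw 200.1 offset [-0.01  0.03  0.17] turn [ 1.000e-03 -0.000e+00  3.141e+00]
```

View pics/s12.png

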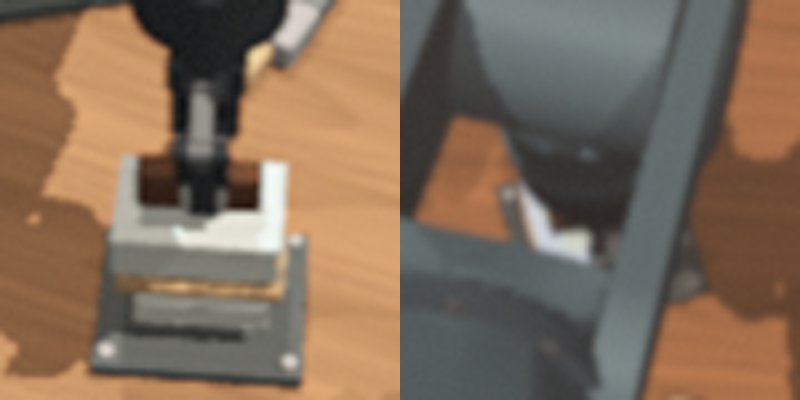

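Lateral force −4 N in x under an 8 N press: the bevels are touching and pushing the cover toward −x, +y. I'll follow that.

```bash
python3 -m inch '[{"offset":[-0.05,-0.035,0.12],"turn":[0,0,0]},{"offset":[-0.1,-0.07,0.15],"turn":[0,0,0]},{"offset":[-0.1,-0.07,0.18],"turn":[0,0,0]}]'; python3 -c "
from h import *
go(.5562,.033,.112,20.1)"
```

```text
clock: 14.18
position: [0.556, 0.0334, 0.1135]
orientation: [3.092, 0.548, 0.003]
contact_force: [-3.4, 0.3, 8.5]
finger_gap: 0.015
t 14.18 pos [556.   33.4 113.5] jaw 20.1 z [ 0.002 -0.001 -1.   ] F [-3.4  0.3  8.5] gap 15.0 q [-0.15  0.31  1.76 -0.    1.07 -0.5 ]
 jaw 20.1 offset [0.   0.04 0.15] turn [ 0.002 -0.002 -0.   ]
 jaw 200.1 offset [0.   0.04 0.15] turn [-3.000e-03 -3.000e-03  3.141e+00]
```

```bash
python3 -m inch '[{"offset":[-0.12,-0.06,0.0],"turn":[0,0,0]},{"offset":[-0.2,-0.1,0.0],"turn":[0,0,0]},{"offset":[-0.25,-0.1,0.1],"turn":[0,0,0]}]'; python3 -c "
from h import *
go(.5562,.033,.112,20.1)"
```

```text
clock: 14.55
position: [0.5541, 0.0336, 0.1133]
orientation: [3.092, 0.548, 0.006]
contact_force: [0.5, 1.7, 7.8]
finger_gap: 0.0148
t 14.55 pos [554.1  33.6 113.3] jaw 20.1 z [ 0.004 -0.001 -1.   ] F [0.5 1.7 7.8] gap 14.8 q [-0.15  0.31  1.77 -0.    1.06 -0.5 ]
 jaw 20.1 offset [0.17 0.13 0.13] turn [ 0.002 -0.004 -0.   ]
 jaw 200.1 offset [0.17 0.13 0.13] turn [-6.000e-03 -3.000e-03  3.141e+00]
```

```bash
python3 -m inch '[{"offset":[0.03,-0.1,0.0],"turn":[0,-0.004,0]},{"offset":[0.06,-0.2,0.0],"turn":[0,-0.004,0]},{"offset":[0.06,-0.2,0.1],"turn":[0,-0.004,0]}]'; python3 -c "
from h import *
go(.5562,.033,.112,20.1)"
```

```text
clock: 14.92
position: [0.5537, 0.0358, 0.1118]
orientation: [3.092, 0.548, -0.001]
contact_force: [-0.0, 0.1, -2.2]
finger_gap: 0.0149
t 14.93 pos [553.7  35.8 111.8] jaw 20.1 z [-0.    -0.002 -1.   ] F [-0.   0.1 -2.2] gap 14.9 q [-0.15  0.31  1.77 -0.    1.06 -0.5 ]
 jaw 20.1 offset [ 0.14  0.35 -0.02] turn [ 0.002  0.001 -0.   ]
 jaw 200.1 offset [ 0.14  0.35 -0.02] turn [ 2.000e-03 -3.000e-03  3.141e+00]
```

The upward force vanished at 111.8 mm: the pin has entered. Lowering.

```bash
python3 -m inch '[{"offset":[0,0,0.2],"turn":[0.002,0,0]},{"offset":[0,0,0.4],"turn":[0.002,0,0]},{"offset":[0,0,0.5],"turn":[0.002,0,0]},{"offset":[0,0,0.5],"turn":[0.002,0,0]}]'; python3 -c "
from h import *
go(.5562,.033,.0989,20.1)"
```

```text
clock: 15.42
position: [0.5538, 0.0357, 0.1066]
orientation: [-3.093, -0.548, 0.002]
contact_force: [1.7, 0.7, -5.0]
finger_gap: 0.0144
t 15.43 pos [553.8  35.7 106.6] jaw 20.1 z [-0.001 -0.    -1.   ] F [ 1.7  0.7 -5. ] gap 14.4 q [-0.15  0.32  1.77 -0.    1.05 -0.5 ]
 jaw 20.1 offset [0.14 0.34 0.77] turn [-0.     0.001 -0.   ]
 jaw 200.1 offset [0.14 0.34 0.77] turn [2.000e-03 0.000e+00 3.141e+00]
```

```bash
python3 snap.py 13 330 205 311 200
python3 - <<'E'
from h import *
im,d=load("scene","13")
cv2.imwrite("pics/z13.png",cv2.resize(im[190:250,295:370],(750,600),interpolation=cv2.INTER_CUBIC))
E
```

```text
(no output)
```

View pics/z13.png

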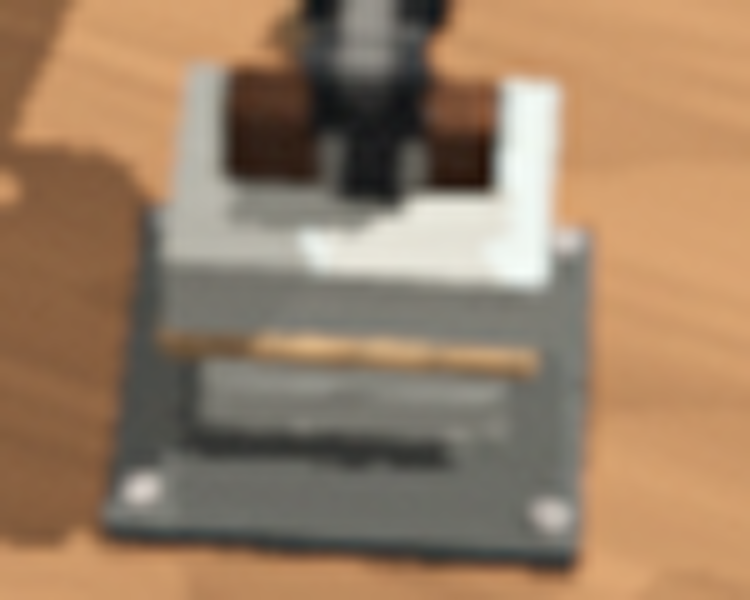

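The cover lies square over the cork, edges in line within 1–2 mm. I'll press down in steps.

```bash
python3 -m inch '[{"offset":[0,0,0.15],"turn":[0,0,0]},{"offset":[0,0,0.3],"turn":[0,0,0]},{"offset":[0,0,0.45],"turn":[0,0,0]},{"offset":[0,0,0.6],"turn":[0,0,0]},{"offset":[0,0,0.7],"turn":[0,0,0]},{"offset":[0,0,0.75],"turn":[0,0,0]}]'; python3 -c "
from h import *
go(.5562,.033,.0989,20.1)"
```

```text
clock: 16.27
position: [0.5539, 0.0358, 0.1002]
orientation: [3.093, 0.548, -0.001]
contact_force: [-4.4, 0.7, 9.9]
finger_gap: 0.0149
t 16.27 pos [553.9  35.8 100.2] jaw 20.1 z [-0.001 -0.    -1.   ] F [-4.4  0.7  9.9] gap 14.9 q [-0.15  0.33  1.77 -0.    1.04 -0.5 ]
 jaw 20.1 offset [0.12 0.34 0.13] turn [ 0.     0.001 -0.   ]
 jaw 200.1 offset [0.12 0.34 0.13] turn [ 1.000e-03 -0.000e+00  3.142e+00]
```

```bash
python3 -m inch '[{"offset":[-0.04,-0.01,0.15],"turn":[0,0,0]},{"offset":[-0.06,-0.02,0.25],"turn":[0,0,0]},{"offset":[-0.06,-0.02,0.3],"turn":[0,0,0]},{"offset":[-0.06,-0.02,0.3],"turn":[0,0,0]}]'; python3 -c "
from h import *
go(.5562,.033,.0989,20.1)"
```

```text
clock: 16.77
position: [0.5538, 0.0358, 0.0989]
orientation: [3.093, 0.548, 0.001]
contact_force: [-3.8, 0.6, 12.2]
finger_gap: 0.0148
t 16.77 pos [553.8  35.8  98.9] jaw 20.1 z [ 0.    -0.001 -1.   ] F [-3.8  0.6 12.2] gap 14.8 q [-0.15  0.33  1.77 -0.    1.04 -0.5 ]
 jaw 20.1 offset [0.13 0.34 0.  ] turn [ 0.001 -0.     0.   ]
 jaw 200.1 offset [0.13 0.34 0.  ] turn [ 0.000e+00  1.000e-03 -3.141e+00]
```

```bash
python3 -m inch '[{"offset":[-0.02,0,0.2],"turn":[0,0,0]},{"offset":[-0.03,0,0.35],"turn":[0,0,0]},{"offset":[-0.03,0,0.4],"turn":[0,0,0]},{"offset":[-0.03,0,0.4],"turn":[0,0,0]}]'; python3 -c "
from h import *
go(.5562,.033,.0989,20.1)"
```

```text
clock: 17.27
position: [0.5541, 0.0357, 0.0988]
orientation: [3.092, 0.549, 0.001]
contact_force: [-12.9, 1.4, 31.1]
finger_gap: 0.0147
t 17.27 pos [554.1  35.7  98.8] jaw 20.1 z [ 0.001 -0.001 -1.   ] F [-12.9   1.4  31.1] gap 14.7 q [-0.15  0.33  1.77 -0.    1.04 -0.5 ]
 jaw 20.1 offset [ 0.11  0.33 -0.01] turn [ 0.001 -0.001  0.001]
 jaw 200.1 offset [ 0.11  0.33 -0.01] turn [ 1.000e-03  2.000e-03 -3.141e+00]
```

Stiff at 98.8 mm under 31 N: the bed is on its stop. I'll ease to about 20 N, confirm and hand in.

```bash
python3 -m inch '[{"offset":[-0.03,0,0.28],"turn":[0,0,0]},{"offset":[-0.03,0,0.25],"turn":[0,0,0]},{"offset":[-0.03,0,0.25],"turn":[0,0,0]},{"offset":[-0.03,0,0.25],"turn":[0,0,0]}]'; python3 snap.py 14 330 205 311 200
python3 - <<'E'
from h import *
im,d=load("scene","14")
a=cv2.resize(im[190:250,295:370],(750,600),interpolation=cv2.INTER_CUBIC);cv2.imwrite("pics/z14.png",a)
cv2.imwrite("pics/full14.png",im)
W=world("scene",d);gr=lambda i:(i.max(-1)-i.min(-1)<40)&(i.min(-1)>120)
f0=load("scene","13");W0=world("scene",f0[1])
for n_,i_,w_ in(("before",f0[0],W0),("now",im,W)):
    f=fit("scene",i_,w_,(.557,.036),.074 if n_=="before" else .070,.009,gr);print(n_,"block top",f)
go(.5562,.033,.0989,20.1)
E
```

```text
clock: 17.77
position: [0.554, 0.0358, 0.0989]
orientation: [3.092, 0.55, 0.001]
contact_force: [-8.3, 1.4, 21.2]
finger_gap: 0.0147
before block top ((553.350341796875, 34.16688919067383), (64.6403579711914, 83.982666015625), 110.06766319274902, np.float64(76.63548363611089), np.int64(416))
now block top ((557.3541870117188, 35.74625015258789), (62.232025146484375, 83.84869384765625), 110.10936737060547, np.float64(69.27136294796377), np.int64(421))
t 17.88 pos [554.   35.7  98.9] jaw 20.2 z [ 0.001 -0.001 -1.   ] F [-8.8  0.9 20.3] gap 14.6 q [-0.15  0.33  1.77 -0.    1.04 -0.5 ]
 jaw 20.1 offset [0.11 0.33 0.  ] turn [ 0.001 -0.001  0.001]
 jaw 200.1 offset [0.11 0.33 0.  ] turn [ 1.00e-03  2.00e-03 -3.14e+00]
```

View pics/z14.png

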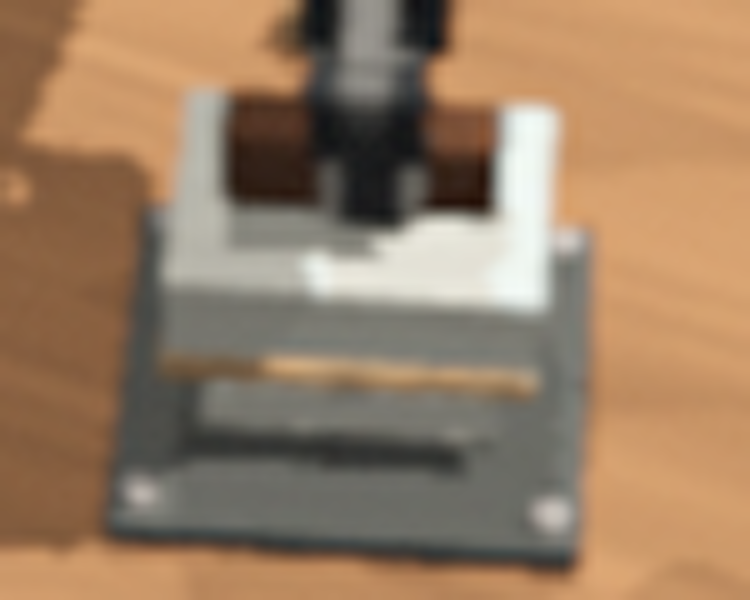

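View pics/full14.png

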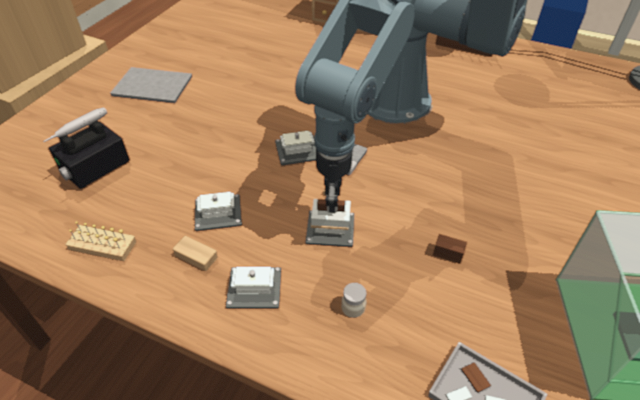

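The zoom shows the cover square on the cork and the bed lowered, with the block's front edge moved from row 280 to 305. The full view shows the jar at (354,300) and the block at (195,253) unmoved. The brush is partly hidden behind the arm at about (358,158).

```bash
python3 -c "
from plant import r
print(r.job_done())"
```

```text
the job is handed in; nothing more can be done
None
```

The jig is closed and the job is handed in at about 18 s. I laid the cork separator on the slab with the pin through its hole and let go. I then set the cover on the pin by feel and pressed it down, and the gripper was still holding it at the end.

**Pressed down:**
- The tool stopped at a height of 98.9 mm, which puts the cover's centre at about 71 mm.
- Raising the push from 12 N to 31 N moved it only about 0.1 mm further, so the bed is on its stop. I left it holding at about 20 N.
- The scene camera's depth shows the cover's top 7.3 mm lower than before the press; the bed's full travel is 7 mm.

**Squareness:** The cover's long side measured 110.1°, the same as the jig's, and the cork's 110.0°.

**What disagreed or is less certain:**
- **Camera offset:** the two cameras differed by about 3–5 mm in x and 2–3 mm in y, so I relied on relative positions and on feel.
- **Cork centring:** going by where the pin was found, the cork sits about 2–3 mm off the pin's axis. In the pictures its edges line up with the cover's within 1–2 mm.
- **Side force:** about 8 N of sideways force remained on the tool at the end.
- **Other objects:** the jar and sanding block look unmoved in the last picture. The brush was partly hidden by the arm there, so I could not fully check it.

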